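# Load the free viewing stand and bring up its lamp

## Task

One of the two inclined viewing stands already holds the specimen with the round mount; gently put the loose specimen holder with the rectangular mount, mount upwards and lengthwise along the slope, into the empty stand's bay so that it lies flat and is slid fully down against the stop ledge. Then set that same stand's dimmer lever straight up (half light). Leave the other stand's specimen and lever as they are, and do not disturb the mouse, the flat box or the hand probe lying on the bench.

Things in the scene. Friction and masses are not known exactly. Their poses are not given: they have to be found in the camera images.
- holder: Loose specimen holder: black base 96 (x) x 70 (y) x 14 mm with a clear rectangular mount 50 (x) x 34 (y) mm on its middle, top 38 mm above the underside. Origin: centre of the underside; z up out of the mount. It may go in either way round lengthwise.
- round_holder: The other holder, with the same base but a round clear mount (38 mm across, top at 38 mm). It lies fully home in the bay of one of the two stands. Origin and axes as for holder.
- stand_a: Fixed inclined viewing stand (two alike), never turned; origin on the bench. Base plate x -85..+105, y -65..+110 mm, 12 thick. A lamp bar hangs over the bay: x -6..+18, y -59..+59 mm, 166 to 188 mm above the bench, on 10 mm posts at x +90, y +-50.
- bay_a: Tray of stand a, rising away from the robot at 30 deg. Origin: where the middle of a holder's underside comes when fully home (stand x -13, y 0, z 59 mm); x up the slope, y left, z square out of the floor. Stop ledge across the low end: face at x -48 mm, 10 high. Floor runs to x +78, open at the top. Side lips 8 mm high, inner faces y +-39.
- lever_a (a joint): Angle (rad) of the dimmer lever of stand a. 0 = off: it leans 0.6 rad from vertical towards the robot; 0.6 = straight up (half light); 1.2 = full, leaning 0.6 rad away. It turns about a level left-right axis and stays where it is left.
- lever_a_grip (a point): Middle of the black grip of that lever, 52 mm from its axis. The grip is 28 mm long, 16 mm wide (left-right) and 14 mm thick; the lever ends 14 mm beyond this point.
- lever_a_hinge (a point): Point on that lever's axis: in the stand's frame x -30, y +85 (left of the bay), 40 mm above the bench, at the top of a white block 62 x 36 mm.
- stand_b: Fixed inclined viewing stand (two alike), never turned; origin on the bench. Base plate x -85..+105, y -65..+110 mm, 12 thick. A lamp bar hangs over the bay: x -6..+18, y -59..+59 mm, 166 to 188 mm above the bench, on 10 mm posts at x +90, y +-50.
- bay_b: Tray of stand b, rising away from the robot at 30 deg. Origin: where the middle of a holder's underside comes when fully home (stand x -13, y 0, z 59 mm); x up the slope, y left, z square out of the floor. Stop ledge across the low end: face at x -48 mm, 10 high. Floor runs to x +78, open at the top. Side lips 8 mm high, inner faces y +-39.
- lever_b (a joint): Angle (rad) of the dimmer lever of stand b. 0 = off: it leans 0.6 rad from vertical towards the robot; 0.6 = straight up (half light); 1.2 = full, leaning 0.6 rad away. It turns about a level left-right axis and stays where it is left.
- lever_b_grip (a point): Middle of the black grip of that lever, 52 mm from its axis. The grip is 28 mm long, 16 mm wide (left-right) and 14 mm thick; the lever ends 14 mm beyond this point.
- lever_b_hinge (a point): Point on that lever's axis: in the stand's frame x -30, y +85 (left of the bay), 40 mm above the bench, at the top of a white block 62 x 36 mm.
- mouse: Black computer mouse, 105 x 60 x 32 mm; origin under its middle. A bystander.
- clear_box: Small flat black box with a clear lid, 75 x 55 x 22 mm; origin under its middle. A bystander.
- probe: Black hand probe with a steel tip, lying on the bench, 130 x 26 x 24 mm; origin under it, long axis x. A bystander.
Things that resemble listed ones, but are neither listed nor needed, are in the scene too. Leave any green, orange or purple look-alike of the holder alone.

How it is judged:
By the outcome, as a careful person would: the job done as asked, in the order asked, and still so for the second after the job is handed in, with the robot touching nothing.
It also fails if it takes over 51 s, if anything falls off the work surface, if the arm or the gripper's body presses on something with over 40 N, if the wrist force passes 120 N, or if a joint passes its speed limit or range.

## Robot

A 6-joint arm with a two-finger parallel gripper is mounted at the origin on the work surface. World frame = base frame: x ahead of the robot, y to its left, z up, the work surface at z = 0. Lengths are in m, angles in rad, forces in N, time in s.
With the tool pointing down it reaches from about 0.375 to 0.975 m from the base axis. Payload 3.8 kg.
Tool frame: the origin (TCP) lies at the centre of the arm's flange, where the gripper is bolted on; the fingertips stand 166 mm ahead of it and the grasp point (between the pads) lies 147 mm ahead of it; z points along the fingers, y is the line along which they close (so a half turn about z gives the same grasp; the last joint's range is limited). The gripper opens to 88 mm and grips with 3 to 60 N. Pads are 18 mm wide; open, the fingers measure 123 mm over their backs; the gripper's body (75 mm by 187 mm) begins 45 mm behind the grasp point.
Start: joints at [1.232, 0.264, 1.604, -0, 1.274, -0.037], TCP at [0.201, 0.644, 0.405] pointing down, gripper open.
Joint ranges: [-2.63, 2.63], [-0.94, 2.18], [0.31, 2.57], [-1.31, 4.45], [0, 2.66], [-2.55, 2.55]. Speed limits (rad/s): [2.57, 2.57, 3.14, 3.14, 3.14, 3.14].

## Interface

Orientations are given as a rotation vector (axis times angle).
In Python, from plant import robot, vision gives the robot as it stands. The module is installed in compiled form; this text tells all that it offers.
- The arm moves only by the tool jog_arm, never from a script. Its argument "motion" is a list of rows, each an object of numbers: "x", "y", "z": the shift along the tool's x, y, z in units of 60 mm (1.0 is 60 mm); "ax", "ay", "az": the turn, a rotation vector about the tool's x, y, z in units of 5 degrees (1.0 is 5 degrees); "grip": the opening, from 0 (shut) to 1 (fully open). A call has 1 to 5 rows; each row is the pose to reach, as a shift and turn from the pose commanded when the call began, along the tool's axes at that moment; what a row does not reach only later rows make up. A row lasts 1/8 s, in which the tool goes at most 62.5 mm and 10.7 degrees, less where a joint would pass 70% of its speed; a pose out of reach is approached as far as the arm can. A call with a gripper value outside its range is refused whole. The fingers move at their own pace and stop on an object; "grip_force" is the grip in N (left out, the last holds). Time passes only in rows, so rows that repeat a pose let the fingers close. It gives the time, the measured TCP pose, the force, the opening and the grip force at its end, in the units of the state.
- robot.read_state(): the state, without advancing time (a new reading comes with each control period).
- vision.grab_frame(name): name is "scene" or "top" or "wrist"; returns a dict with "img" (420x560x3 uint8, red, green, blue), "z_map" (420x560 float32, m along the optical axis (not along the pixel's ray), 0 where there is no reading), "camera_matrix" (3x3 intrinsics, pixels), "R" (3x3) and "t" (3): a world point X has camera coordinates R X + t; the wrist camera has in their place "mount" (4x4, takes a point from camera to tool coordinates, whose origin is the TCP and whose axes are the flange's). Camera axes: x right, y down, z forward; pixel columns grow to the right and rows downward; lengths in m; the calibration is good to about 2 mm. A picture is of the moment at which its call begins: read the wrist's pose just before it.
- robot.job_done(): hands the job in; it is judged then, once.
The state is a dict: "clock": time; "joint_positions": joint angles; "qvel": joint speeds; "effort": joint torques, N m; "eef_pos": TCP position; "orientation": TCP orientation; "ft_force": force on the tool from outside, world axes, zero at the start; "moment": the same for the moment, N m; "opening": finger opening in m; "grasp_force": force on a finger pad.
Only numpy, scipy, OpenCV 4.12 (cv2) and the standard library are available. Lean on these libraries where they do the work, as an engineer would, in place of code of your own. Each camera call takes 0.05 s, during which the arm holds its last target. There are 200 camera calls.

## Working session

There is one attempt and no reset: what is moved stays moved. The work goes in short steps, Python scripts to look and compute and a tool call to move; the robot and the scene stay as the last step left them, time stands still between calls to the robot, and variables do not carry over. Pictures are saved under pics/ and viewed, at most 10 in all, crops included, and the job is handed in when it is done.

Besides the shell and the picture viewer there is one more tool, called as a command line: name --argument value ..., lists and objects as JSON in quotes. jog_arm: Moves the arm, as the interface text tells. Its arguments: {"type":"object","properties":{"motion":{"type":"array"},"grip_force":{"type":"number"}},"required":["motion"]}

```bash
mkdir -p pics; cat > h.py <<'E'
import numpy as np, cv2
from scipy.spatial.transform import Rotation as Ro
from plant import robot, vision
def grab(n,save=None):
    s=robot.read_state(); f=vision.grab_frame(n)
    if n=="wrist":
        T=np.eye(4);T[:3,:3]=Ro.from_rotvec(s["orientation"]).as_matrix();T[:3,3]=s["eef_pos"]
        C=T@np.array(f["mount"]); 
    else:
        C=np.eye(4);C[:3,:3]=np.array(f["R"]).T;C[:3,3]=-C[:3,:3]@np.array(f["t"])
    f["C"]=C
    if save: cv2.imwrite("pics/"+save,f["img"][:,:,::-1])
    np.savez("%s.npz"%n,img=f["img"],z=f["z_map"],K=f["camera_matrix"],C=C)
    return f
def pts(f):  # world points of every pixel
    z=f["z_map"];K=np.array(f["camera_matrix"]);v,u=np.mgrid[:z.shape[0],:z.shape[1]]
    p=np.stack([(u-K[0,2])/K[0,0]*z,(v-K[1,2])/K[1,1]*z,z],-1)
    return p@f["C"][:3,:3].T+f["C"][:3,3]
def ray(f,u,v,h):
    K=np.array(f["camera_matrix"]);d=f["C"][:3,:3]@[(u-K[0,2])/K[0,0],(v-K[1,2])/K[1,1],1];o=f["C"][:3,3]
    return o+d*(h-o[2])/d[2]
E
python3 - <<'E'
from h import *
for n in("scene","top"):
    f=grab(n,n+"1.png"); print(n,f["C"].round(3).tolist(),np.array(f["camera_matrix"]).tolist())
s=robot.read_state();print(s)
E
```

```text
scene [[0.209, 0.635, -0.744, 1.087], [0.978, -0.138, 0.157, -0.152], [-0.003, -0.76, -0.65, 0.625], [0.0, 0.0, 0.0, 1.0]] [[454.24238677578614, 0.0, 283.3191243620791], [0.0, 454.24238677578614, 216.28915724681877], [0.0, 0.0, 1.0]]
top [[-0.014, -0.993, 0.115, 0.333], [-1.0, 0.017, 0.02, -0.007], [-0.022, -0.114, -0.993, 1.047], [0.0, 0.0, 0.0, 1.0]] [[516.0332131761445, 0.0, 272.4074461686993], [0.0, 516.0332131761445, 215.9266956260676], [0.0, 0.0, 1.0]]
{'clock': 0.1, 'joint_positions': array([ 1.23211068e+00,  2.64660234e-01,  1.60523103e+00, -2.24304877e-05,
        1.27368584e+00, -3.69032141e-02]), 'qvel': array([ 1.58450827e-04, -1.32217164e-03, -2.69833981e-03,  7.12984347e-06,
        7.07993164e-04,  3.46946130e-04]), 'effort': array([ 6.33624131e-04, -5.03619540e+01, -3.58072186e+01,  7.30250753e-02,
        2.33276625e-02, -3.44517571e-05]), 'eef_pos': array([0.20053074, 0.64420399, 0.40352748]), 'orientation': array([-4.72178973e-01, -3.10555095e+00,  3.06829479e-03]), 'ft_force': array([ 0.10939383,  0.0481516 , -0.23924981]), 'moment': array([-0.04186728,  0.02538404, -0.00753638]), 'grasp_force': 0.0, 'opening': 0.08843456530389264}
```

View pics/scene1.png

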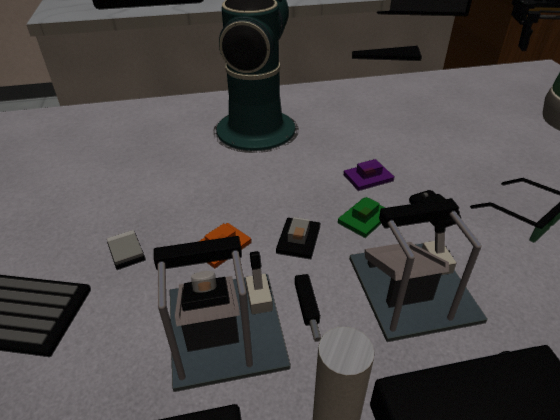

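View pics/top1.png

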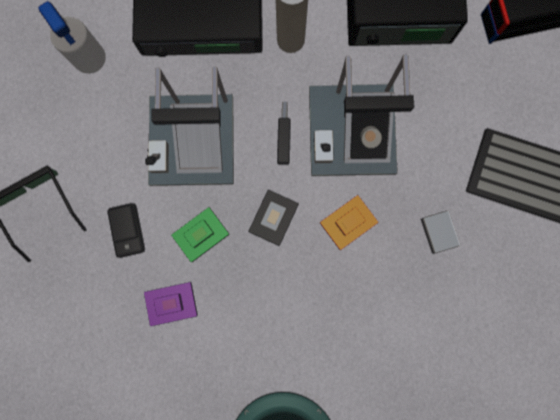

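The top view shows these candidates for the holder:
- black with a rectangular mount, (273,217)
- green, (200,234)
- orange, (349,222)
- purple, (170,304)
- round holder, seated in the right stand, (371,137)

The black one at (273,217) matches the description. The empty stand is on the left at (191,140), with its lever at about (155,158).

```bash
python3 - <<'E'
from h import *
f=grab("top"); img=f["img"]; P=pts(f)
g=img.max(-1)
# holder
m=np.zeros(g.shape,np.uint8); m[180:255,240:308]=(g[180:255,240:308]<62)
c=max(cv2.findContours(m,0,2)[0],key=cv2.contourArea)
q=np.array([ray(f,u,v,.014)[:2] for u,v in cv2.convexHull(c)[:,0]],np.float32)
r=cv2.minAreaRect(q*1000);print("holder",r,cv2.contourArea(c)); print(cv2.boxPoints(r).round(1).tolist())
# plates
for lo,hi in((140,245),(300,405)):
    a=img.astype(int); t=((P[...,2]>.002)&(P[...,2]<.022)&(a[...,2]-a[...,0]>5)).astype(np.uint8)
    t[:,:lo]=0;t[:,hi:]=0;t[:75]=0;t[195:]=0
    t=cv2.morphologyEx(t,cv2.MORPH_OPEN,np.ones((3,3)))
    c=max(cv2.findContours(t,0,2)[0],key=cv2.contourArea)
    q=np.array([ray(f,u,v,.012)[:2] for u,v in c[:,0]]);print("plate",q.min(0).round(4),q.max(0).round(4),cv2.boundingRect(c))
for u,v in((153,158),(150,160),(160,152),(325,147),(205,150),(200,120),(273,217)): print(u,v,P[v,u].round(3),img[v,u])
big=lambda y0,y1,x0,x1:cv2.resize(img[y0:y1,x0:x1,::-1],None,fx=5,fy=5,interpolation=cv2.INTER_CUBIC)
cv2.imwrite("pics/c1.png",np.hstack([big(180,260,238,310),big(120,200,140,220)]))
E
```

```text
holder ((447.9040222167969, 48.377845764160156), (2.0186192989349365, 2.0286405086517334), 89.41366577148438) 0.5
[[446.8999938964844, 47.400001525878906], [448.8999938964844, 47.400001525878906], [448.8999938964844, 49.400001525878906], [446.8999938964844, 49.400001525878906]]
plate [0.5215 0.0954] [0.7097 0.2676] (149, 94, 84, 91)
plate [ 0.5361 -0.2389] [ 0.7231 -0.0664] (310, 86, 87, 89)
153 158 [0.557 0.237 0.096] [35 32 34]
150 160 [0.551 0.24  0.105] [35 36 36]
160 152 [0.582 0.237 0.04 ] [165 169 173]
325 147 [ 0.571 -0.088  0.1  ] [45 44 44]
205 150 [0.582 0.145 0.052] [126 127 130]
200 120 [0.601 0.133 0.185] [34 34 34]
273 217 [0.448 0.013 0.036] [166 152 129]
```

View pics/c1.png

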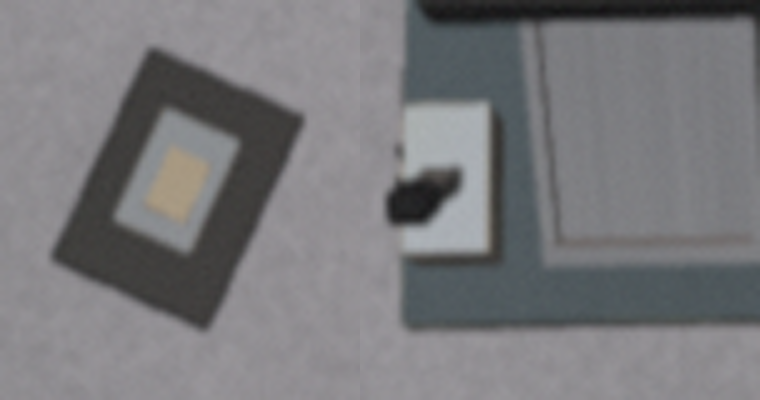

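The crop confirms it: a black base with a clear rectangular mount, corners at about (268,189), (299,204), (280,246), (248,232). The left stand's bay is empty, and its lever at about (151,160) leans towards the robot.

```bash
python3 - <<'E'
from h import *
f=grab("top"); img=f["img"]; P=pts(f)
m=np.zeros(img.shape[:2],np.uint8); m[180:255,240:308]=(img.max(-1)[180:255,240:308]<100)
c=max(cv2.findContours(m,0,2)[0],key=cv2.contourArea)
q=np.array([ray(f,u,v,.014)[:2] for u,v in cv2.convexHull(c)[:,0]],np.float32)
r=cv2.minAreaRect(q*1000);print("holder",r); B=cv2.boxPoints(r);print(B.round(1).tolist())
s=robot.read_state();R=Ro.from_rotvec(s["orientation"]).as_matrix();print(R.round(3))
m=(P[...,2]>.06)&(P[...,0]>.52)&(P[...,0]<.60)&(P[...,1]>.22)&(P[...,1]<.27);print("lever",P[m].round(3)[::4])
i=np.argmax(np.linalg.norm(np.diff(B[:3],axis=0),axis=1)); d=(B[i+1]-B[i]);d/=np.linalg.norm(d);print("long dir",d)
E
```

```text
holder ((450.0552062988281, 12.896076202392578), (70.01050567626953, 95.92784881591797), 64.48638153076172)
[[391.70001220703125, 2.0], [478.29998779296875, -39.400001525878906], [508.3999938964844, 23.799999237060547], [421.79998779296875, 65.0999984741211]]
[[-0.955  0.297 -0.   ]
 [ 0.297  0.955 -0.001]
 [ 0.    -0.001 -1.   ]]
lever [[0.57  0.25  0.067]
 [0.57  0.242 0.066]
 [0.563 0.249 0.086]
 [0.562 0.24  0.09 ]
 [0.567 0.237 0.072]
 [0.559 0.246 0.099]
 [0.559 0.238 0.097]
 [0.565 0.237 0.072]
 [0.556 0.246 0.103]
 [0.555 0.239 0.104]
 [0.56  0.236 0.085]
 [0.554 0.248 0.103]
 [0.554 0.241 0.101]
 [0.557 0.237 0.089]
 [0.553 0.251 0.099]
 [0.552 0.243 0.101]
 [0.552 0.236 0.099]
 [0.551 0.251 0.099]
 [0.551 0.243 0.1  ]
 [0.551 0.236 0.098]
 [0.549 0.249 0.099]
 [0.549 0.241 0.1  ]
 [0.55  0.236 0.091]
 [0.547 0.247 0.099]
 [0.547 0.24  0.097]
 [0.546 0.25  0.096]
 [0.545 0.241 0.1  ]]
long dir [ 0.902483   -0.43072563]
```

```bash
cat >> h.py <<'E'
def rowto(p,R,grasp=True):
    "shift/turn units from the present pose to bring grasp point (or TCP) to p with orientation R"
    s=robot.read_state();R0=Ro.from_rotvec(s["orientation"]).as_matrix()
    p=np.array(p,float)-(R[:,2]*.147 if grasp else 0)
    d=R0.T@(p-s["eef_pos"])/.06; a=np.degrees(Ro.from_matrix(R0.T@R).as_rotvec())/5
    print("xyz",d.round(3),"axyz",a.round(3),"clock",round(s["clock"],2))
def down(deg): # tool x at angle deg in plan, pointing down
    c,s_=np.cos(np.radians(deg)),np.sin(np.radians(deg)); return np.array([[c,s_,0],[s_,-c,0],[0,0,-1.]])
RB=np.array([[-.8660254,0,.5],[0,1,0],[-.5,0,-.8660254]])
BAY=np.array([.6056-.013,.159,.059]); BX=-RB[:,0]; BZ=-RB[:,2]
def bay(x,y,z): return BAY+x*BX+y*np.array([0,1,0])+z*BZ
E
python3 -c "
from h import *
rowto([.45,.013,.2],down(154.5))"
```

```text
xyz [-7.097 -8.809  0.96 ] axyz [-1.600e-02  1.000e-03  1.642e+00] clock 0.2
```

jog_arm --motion '[{"x": -7.1,"y": -8.8,"z": 0.96,"az": 1.64,"grip": 1},{"x": -7.1,"y": -8.8,"z": 0.96,"az": 1.64,"grip": 1},{"x": -7.1,"y": -8.8,"z": 0.96,"az": 1.64,"grip": 1},{"x": -7.1,"y": -8.8,"z": 0.96,"az": 1.64,"grip": 1},{"x": -7.1,"y": -8.8,"z": 0.96,"az": 1.64,"grip": 1}]'

```text
$.motion[0]: bad value
```

```bash
python3 -c "
from h import *
rowto([.45,.013,.2],down(154.5))"
```

```text
xyz [-7.097 -8.809  0.96 ] axyz [-1.600e-02  1.000e-03  1.642e+00] clock 0.2
```

jog_arm --motion '[{"x": -0.62,"y": -0.78,"z": 0.08,"az": 0.3,"grip": 1},{"x": -1.25,"y": -1.55,"z": 0.17,"az": 0.6,"grip": 1},{"x": -1.87,"y": -2.33,"z": 0.25,"az": 0.9,"grip": 1},{"x": -2.5,"y": -3.1,"z": 0.34,"az": 1.3,"grip": 1},{"x": -3.12,"y": -3.88,"z": 0.42,"az": 1.64,"grip": 1}]'

```text
$.motion[0]: bad value
```

```bash
python3 -c "
from h import *
rowto([.45,.013,.2],down(154.5))"
```

```text
xyz [-7.097 -8.809  0.96 ] axyz [-1.600e-02  1.000e-03  1.642e+00] clock 0.2
```

jog_arm --motion '[{"x": -7.1,"y": -8.8,"z": 0.96,"ax": 0,"ay": 0,"az": 1.64,"grip": 1},{"x": -7.1,"y": -8.8,"z": 0.96,"ax": 0,"ay": 0,"az": 1.64,"grip": 1},{"x": -7.1,"y": -8.8,"z": 0.96,"ax": 0,"ay": 0,"az": 1.64,"grip": 1},{"x": -7.1,"y": -8.8,"z": 0.96,"ax": 0,"ay": 0,"az": 1.64,"grip": 1},{"x": -7.1,"y": -8.8,"z": 0.96,"ax": 0,"ay": 0,"az": 1.64,"grip": 1}]'

```text
clock: 0.82
eef_pos: [0.3155, 0.3531, 0.3781]
orientation: [0.692, 3.064, 0.0]
ft_force: [1.6, -0.2, 1.2]
opening: 0.0881
grasp_force: 0.0
```

```bash
python3 -c "
from h import *
rowto([.45,.013,.2],down(154.5))"
```

```text
xyz [-4.459 -4.155  0.519] axyz [0.003 0.005 0.009] clock 0.82
```

jog_arm --motion '[{"x": -4.4,"y": -4.1,"z": 0.5,"ax": 0,"ay": 0,"az": 0,"grip": 1},{"x": -4.4,"y": -4.1,"z": 0.5,"ax": 0,"ay": 0,"az": 0,"grip": 1},{"x": -4.4,"y": -4.1,"z": 0.5,"ax": 0,"ay": 0,"az": 0,"grip": 1},{"x": -4.4,"y": -4.1,"z": 0.5,"ax": 0,"ay": 0,"az": 0,"grip": 1},{"x": -4.4,"y": -4.1,"z": 0.5,"ax": 0,"ay": 0,"az": 0,"grip": 1}]'

```text
clock: 1.45
eef_pos: [0.4298, 0.0633, 0.3526]
orientation: [0.693, 3.063, 0.001]
ft_force: [1.4, 0.6, 0.4]
opening: 0.0877
grasp_force: 0.0
```

```bash
python3 -c "
from h import *
rowto([.45,.013,.2],down(154.5))"
```

```text
xyz [-0.665 -0.612  0.093] axyz [0.01  0.013 0.002] clock 1.45
```

jog_arm --motion '[{"x": -0.6,"y": -0.55,"z": 0.1,"ax": 0,"ay": 0,"az": 0,"grip": 1},{"x": -0.6,"y": -0.55,"z": 0.1,"ax": 0,"ay": 0,"az": 0,"grip": 1},{"x": -0.6,"y": -0.55,"z": 0.1,"ax": 0,"ay": 0,"az": 0,"grip": 1}]'

```text
clock: 1.82
eef_pos: [0.4476, 0.0202, 0.3462]
orientation: [-0.694, -3.063, -0.001]
ft_force: [0.3, -0.5, 0.1]
opening: 0.0881
grasp_force: 0.0
```

```bash
python3 - <<'E'
from h import *
rowto([.45,.013,.2],down(154.5))
f=grab("wrist","w1.png");img=f["img"]
# project holder estimate
K=np.array(f["camera_matrix"]);C=f["C"]
pc=C[:3,:3].T@(np.array([.45,.013,.014])-C[:3,3]);pc=K@pc/pc[2];print(pc)
m=(img.max(-1)<100).astype(np.uint8)
n,l,st,ce=cv2.connectedComponentsWithStats(m)
for i in range(1,n):
    if st[i,4]>1500:
        c=max(cv2.findContours((l==i).astype(np.uint8),0,2)[0],key=cv2.contourArea)
        q=np.array([ray(f,u,v,.014)[:2] for u,v in cv2.convexHull(c)[:,0]],np.float32)
        print(st[i],ce[i],cv2.minAreaRect(q*1000))
E
```

```text
xyz [-0.088 -0.091 -0.013] axyz [ 0.003 -0.011 -0.01 ] clock 1.82
[272.15062879 192.9737114    1.        ]
[ 232  139   79  104 5706] [271.39519804 186.15352261] ((449.41534423828125, 12.352630615234375), (69.67893981933594, 96.23765563964844), 64.44982147216797)
[    0   142   560   278 62029] [281.48369311 345.15700721] ((603.4072875976562, -73.62646484375), (610.4487915039062, 315.1280517578125), 77.3324203491211)
```

View pics/w1.png

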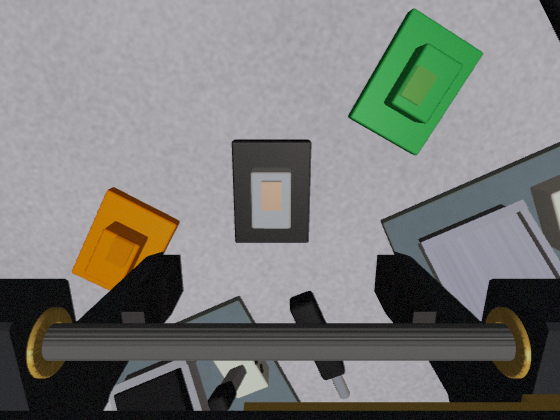

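The wrist view shows the black holder at (271,190) squarely between the fingers. It agrees with the top-camera estimate within 1 mm.

jog_arm --motion '[{"x": -0.09,"y": -0.09,"z": 0.8,"ax": 0,"ay": 0,"az": 0,"grip": 1},{"x": -0.09,"y": -0.09,"z": 1.6,"ax": 0,"ay": 0,"az": 0,"grip": 1},{"x": -0.09,"y": -0.09,"z": 2.2,"ax": 0,"ay": 0,"az": 0,"grip": 1},{"x": -0.09,"y": -0.09,"z": 2.55,"ax": 0,"ay": 0,"az": 0,"grip": 1},{"x": -0.09,"y": -0.09,"z": 2.6,"ax": 0,"ay": 0,"az": 0,"grip": 1}]'

```text
clock: 2.5
eef_pos: [0.4491, 0.0143, 0.189]
orientation: [-0.688, -3.062, 0.001]
ft_force: [-0.2, -0.0, 0.6]
opening: 0.0879
grasp_force: 0.0
```

```bash
python3 -c "
from h import *
rowto([.4497,.0127,.036],down(154.5))"
```

```text
xyz [-0.02  -0.021  0.1  ] axyz [-0.015 -0.038  0.033] clock 2.5
```

jog_arm --motion '[{"x": -0.02,"y": -0.02,"z": 0.1,"ax": 0,"ay": 0,"az": 0,"grip": 0.8},{"x": -0.02,"y": -0.02,"z": 0.1,"ax": 0,"ay": 0,"az": 0,"grip": 0.5},{"x": -0.02,"y": -0.02,"z": 0.1,"ax": 0,"ay": 0,"az": 0,"grip": 0.3},{"x": -0.02,"y": -0.02,"z": 0.1,"ax": 0,"ay": 0,"az": 0,"grip": 0.25},{"x": -0.02,"y": -0.02,"z": 0.1,"ax": 0,"ay": 0,"az": 0,"grip": 0.25}]' --grip_force 15

```text
clock: 3.12
eef_pos: [0.4511, 0.0111, 0.1847]
orientation: [0.693, 3.063, 0.0]
ft_force: [0.7, 0.2, 0.5]
opening: 0.0403
grasp_force: 0.0
```

```bash
python3 -c "
from h import *
s=robot.read_state();print(s['opening'],s['grasp_force'])
rowto([.4497,.0127,.036],down(154.5))"
```

```text
0.04028026089123842 0.0
xyz [0.033 0.014 0.029] axyz [ 0.003  0.007 -0.001] clock 3.12
```

jog_arm --motion '[{"x": 0.03,"y": 0.01,"z": 0.03,"ax": 0,"ay": 0,"az": 0,"grip": 0.25},{"x": 0.03,"y": 0.01,"z": 0.03,"ax": 0,"ay": 0,"az": 0,"grip": 0.25},{"x": 0.03,"y": 0.01,"z": 0.03,"ax": 0,"ay": 0,"az": 0,"grip": 0.25},{"x": 0.03,"y": 0.01,"z": 0.03,"ax": 0,"ay": 0,"az": 0,"grip": 0.25}]' --grip_force 20

```text
clock: 3.62
eef_pos: [0.4504, 0.0121, 0.1837]
orientation: [0.692, 3.062, -0.001]
ft_force: [-1.7, -2.9, 6.8]
opening: 0.0336
grasp_force: 20.0
```

```bash
python3 -c "
from h import *
s=robot.read_state();print(s['opening'],s['grasp_force'],s['eef_pos'])
rowto(bay(.01,0,.136),RB)"
```

```text
0.033599241706313406 19.9999120621942 [0.45039995 0.01207039 0.1836653 ]
xyz [ 0.908  2.277 -2.093] axyz [-1.341 -5.877 -4.975] clock 3.62
```

jog_arm --motion '[{"x": 0,"y": 0,"z": -0.3,"ax": 0,"ay": 0,"az": 0,"grip": 0.25},{"x": 0,"y": 0,"z": -0.9,"ax": 0,"ay": 0,"az": 0,"grip": 0.25},{"x": 0,"y": 0,"z": -1.6,"ax": 0,"ay": 0,"az": 0,"grip": 0.25},{"x": 0,"y": 0,"z": -2.3,"ax": 0,"ay": 0,"az": 0,"grip": 0.25},{"x": 0,"y": 0,"z": -2.5,"ax": 0,"ay": 0,"az": 0,"grip": 0.25}]'

```text
clock: 4.25
eef_pos: [0.4505, 0.0125, 0.3351]
orientation: [0.692, 3.059, 0.002]
ft_force: [-0.4, -0.2, -2.0]
opening: 0.0334
grasp_force: 20.0
```

```bash
python3 -c "
from h import *
s=robot.read_state();print(s['opening'],s['grasp_force'],s['eef_pos'])
rowto(bay(-.03,0,.147),RB)"
```

```text
0.033396891130044036 19.9984177085571 [0.45047241 0.01248683 0.33505971]
xyz [1.518 1.981 0.605] axyz [-1.324 -5.843 -4.984] clock 4.25
```

jog_arm --motion '[{"x": 0.4,"y": 0.5,"z": 0.15,"ax": -0.33,"ay": -1.46,"az": -1.25,"grip": 0.25},{"x": 0.76,"y": 1.0,"z": 0.3,"ax": -0.66,"ay": -2.92,"az": -2.49,"grip": 0.25},{"x": 1.14,"y": 1.5,"z": 0.45,"ax": -1.0,"ay": -4.38,"az": -3.74,"grip": 0.25},{"x": 1.52,"y": 1.98,"z": 0.6,"ax": -1.32,"ay": -5.84,"az": -4.98,"grip": 0.25},{"x": 1.52,"y": 1.98,"z": 0.6,"ax": -1.32,"ay": -5.84,"az": -4.98,"grip": 0.25}]'

```text
clock: 4.88
eef_pos: [0.4156, 0.1603, 0.2931]
orientation: [-0.007, 2.628, -0.001]
ft_force: [-0.6, -1.7, -2.6]
opening: 0.034
grasp_force: 20.0
```

```bash
python3 -c "
from h import *
s=robot.read_state();print(s['opening'],s['grasp_force'],s['eef_pos'])
rowto(bay(-.005,0,.137),RB);rowto(bay(-.005,0,.057),RB)
f=grab('wrist','w2.png');g=grab('scene','s2.png')"
```

```text
0.03397103513317538 19.998355417046696 [0.41561862 0.16025411 0.29312572]
xyz [-0.521 -0.024  0.115] axyz [ 0.007 -0.118  0.061] clock 4.88
xyz [-0.535 -0.025  1.449] axyz [ 0.007 -0.118  0.061] clock 4.88
```

View pics/w2.png

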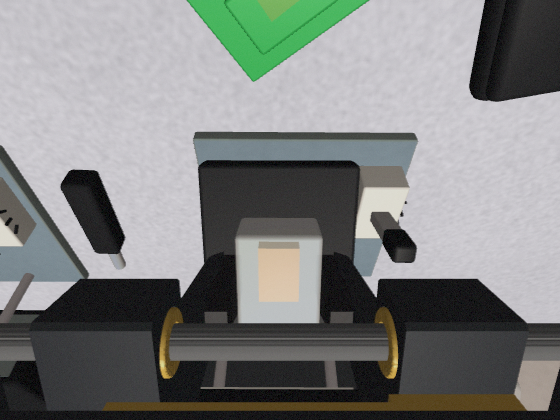

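The wrist view shows the holder held square at (278,230). The stand plate's front corners are at about (196,138) and (416,139), and the lever grip is at (400,248). I'll use the plate corners to check the stand's position.

```bash
python3 - <<'E'
from h import *
f=grab("wrist");img=f["img"].astype(int);P=pts(f)
t=(P[...,2]>.004)&(P[...,2]<.018)&(img[...,2]-img[...,0]>5)
ys,xs=np.nonzero(t[125:155,180:430]);print(xs.min()+180,xs.max()+180,ys.min()+125)
for r in (140,145,150):
    x=np.nonzero(t[r,180:430])[0]+180
    print(r,ray(f,x.min(),r,.012).round(4),ray(f,x.max(),r,.012).round(4))
for c in(230,280,330):
    y=np.nonzero(t[120:158,c])[0]+120;print(c,y.min(),ray(f,c,y.min(),.012).round(4),P[y.min()+3,c].round(4))
# holder base front edge
print(P[175:200:8,230].round(4),P[230,280].round(4))
m=(P[...,2]>.06)&(P[...,0]>.5)&(P[...,0]<.60)&(P[...,1]>.22)&(P[...,1]<.27)
L=P[m];L=L[L[:,2]<.12];dark=None
print(len(L),[L[(L[:,2]>a)&(L[:,2]<a+.006)].mean(0).round(4).tolist() for a in(.065,.075,.085,.095)])
E
```

```text
196 419 136
140 [0.5252 0.0944 0.012 ] [0.525 0.267 0.012]
145 [0.5299 0.0944 0.012 ] [0.5297 0.2668 0.012 ]
150 [0.5348 0.0944 0.012 ] [0.5345 0.2665 0.012 ]
230 137 [0.5223 0.1211 0.012 ] [0.5245 0.121  0.0129]
280 137 [0.5223 0.1597 0.012 ] [0.525  0.1597 0.0121]
330 137 [0.5223 0.1983 0.012 ] [0.5238 0.1983 0.0137]
[[0.4631 0.1376 0.1251]
 [0.4651 0.1377 0.1279]
 [0.4686 0.1375 0.1293]
 [0.4721 0.1372 0.1306]] [0.4695 0.1591 0.1506]
1128 [[0.5601, 0.241, 0.0681], [0.5531, 0.2405, 0.0782], [0.5494, 0.2398, 0.0881], [0.5468, 0.2417, 0.0986]]
```

jog_arm --motion '[{"x": -0.27,"y": -0.03,"z": 0.1,"ax": 0,"ay": -0.1,"az": 0.05,"grip": 0.25},{"x": -0.53,"y": -0.03,"z": 0.2,"ax": 0,"ay": -0.1,"az": 0.05,"grip": 0.25},{"x": -0.53,"y": -0.03,"z": 0.6,"ax": 0,"ay": -0.1,"az": 0.05,"grip": 0.25},{"x": -0.53,"y": -0.03,"z": 1.0,"ax": 0,"ay": -0.1,"az": 0.05,"grip": 0.25},{"x": -0.53,"y": -0.03,"z": 1.3,"ax": 0,"ay": -0.1,"az": 0.05,"grip": 0.25}]'

```text
clock: 5.65
eef_pos: [0.4869, 0.1564, 0.2442]
orientation: [0.009, 2.614, 0.001]
ft_force: [-0.8, -0.5, -1.8]
opening: 0.0337
grasp_force: 20.0
```

```bash
sed -i 's/^BAY=.*/BAY=np.array([.593,.1585,.059]); BX=-RB[:,0]; BZ=-RB[:,2]/' h.py; python3 -c "
from h import *
s=robot.read_state();print(s['opening'],s['grasp_force'],s['eef_pos'],s['ft_force'])
rowto(bay(.01,0,.057),RB);rowto(bay(.01,0,.037),RB)"
```

```text
0.03368452082696737 19.998379591852427 [0.48689335 0.15638818 0.24421128] [-0.78362011 -0.52636063 -1.83676394]
xyz [-0.154  0.036  0.158] axyz [-0.013  0.043 -0.074] clock 5.65
xyz [-0.153  0.037  0.491] axyz [-0.013  0.043 -0.074] clock 5.65
```

jog_arm --motion '[{"x": -0.15,"y": 0.03,"z": 0.1,"ax": 0,"ay": 0,"az": -0.05,"grip": 0.25},{"x": -0.15,"y": 0.03,"z": 0.2,"ax": 0,"ay": 0,"az": -0.05,"grip": 0.25},{"x": -0.15,"y": 0.03,"z": 0.3,"ax": 0,"ay": 0,"az": -0.05,"grip": 0.25},{"x": -0.15,"y": 0.03,"z": 0.38,"ax": 0,"ay": 0,"az": -0.05,"grip": 0.25},{"x": -0.15,"y": 0.03,"z": 0.4,"ax": 0,"ay": 0,"az": -0.05,"grip": 0.25}]'

```text
clock: 6.28
eef_pos: [0.5044, 0.1589, 0.2281]
orientation: [0.0, 2.615, -0.0]
ft_force: [1.0, -0.3, -1.7]
opening: 0.0338
grasp_force: 20.0
```

```bash
python3 -c "
from h import *
s=robot.read_state();print(s['opening'],s['grasp_force'],s['eef_pos'],s['ft_force'])
rowto(bay(.01,0,.037),RB)
f=grab('wrist','w3.png')"
```

```text
0.03381846799991295 19.998352616094053 [0.50438941 0.1589405  0.22812994] [ 1.01250086 -0.26367435 -1.65730492]
xyz [-0.036 -0.007  0.113] axyz [-0.003  0.035 -0.   ] clock 6.28
```

View pics/w3.png

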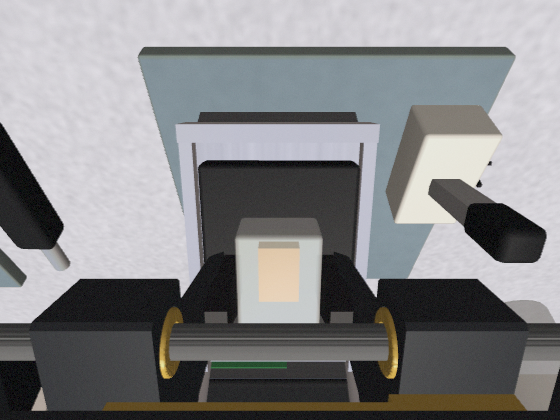

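The wrist view shows the holder base spanning columns 200–358, centred between the lips at 194 and 363. Its low edge at row 163 is upslope of the ledge at row 143. I'll lower it until it touches.

jog_arm --motion '[{"x": 0,"y": 0,"z": 0.04,"ax": 0,"ay": 0.03,"az": 0,"grip": 0.25},{"x": 0,"y": 0,"z": 0.07,"ax": 0,"ay": 0.03,"az": 0,"grip": 0.25},{"x": 0,"y": 0,"z": 0.1,"ax": 0,"ay": 0.03,"az": 0,"grip": 0.25},{"x": 0,"y": 0,"z": 0.1,"ax": 0,"ay": 0.03,"az": 0,"grip": 0.25}]' --grip_force 10

```text
clock: 6.82
eef_pos: [0.5075, 0.1589, 0.223]
orientation: [0.0, 2.617, -0.0]
ft_force: [0.0, 0.9, -0.3]
opening: 0.0339
grasp_force: 10.0
```

```bash
python3 -c "
from h import *
rowto(bay(.0,0,.037),RB)"
```

```text
xyz [ 0.133 -0.007  0.013] axyz [-0.003  0.006 -0.001] clock 6.83
```

jog_arm --motion '[{"x": 0.0,"y": 0,"z": 0.02,"ax": 0,"ay": 0,"az": 0,"grip": 0.25},{"x": 0.04,"y": 0,"z": 0.03,"ax": 0,"ay": 0,"az": 0,"grip": 0.25},{"x": 0.08,"y": 0,"z": 0.03,"ax": 0,"ay": 0,"az": 0,"grip": 0.25},{"x": 0.11,"y": 0,"z": 0.03,"ax": 0,"ay": 0,"az": 0,"grip": 0.25},{"x": 0.13,"y": 0,"z": 0.03,"ax": 0,"ay": 0,"az": 0,"grip": 0.25}]'

```text
clock: 7.45
eef_pos: [0.5029, 0.1595, 0.2194]
orientation: [-0.0, 2.613, 0.002]
ft_force: [-0.3, -0.0, 5.2]
opening: 0.0336
grasp_force: 10.0
```

```bash
python3 -c "
from h import *
rowto(bay(.0,0,.037),RB);s=robot.read_state();print(RB.T@s['ft_force'])"
```

```text
xyz [ 0.035 -0.016 -0.001] axyz [ 0.016  0.055 -0.002] clock 7.45
[-2.33586837 -0.04069574 -4.6155415 ]
```

jog_arm --motion '[{"x": 0.03,"y": 0,"z": 0,"ax": 0,"ay": 0,"az": 0,"grip": 0.25},{"x": 0.05,"y": 0,"z": 0,"ax": 0,"ay": 0,"az": 0,"grip": 0.25},{"x": 0.06,"y": 0,"z": 0,"ax": 0,"ay": 0,"az": 0,"grip": 0.25},{"x": 0.06,"y": 0,"z": 0,"ax": 0,"ay": 0,"az": 0,"grip": 0.25}]'

```text
clock: 7.95
eef_pos: [0.5004, 0.1595, 0.218]
orientation: [-0.0, 2.612, 0.002]
ft_force: [3.3, -0.7, 5.0]
opening: 0.034
grasp_force: 10.0
```

```bash
python3 -c "
from h import *
rowto(bay(.0,0,.037),RB);s=robot.read_state();print(RB.T@s['ft_force'])"
```

```text
xyz [-0.013 -0.017 -0.   ] axyz [ 0.02   0.068 -0.002] clock 7.95
[-5.40030487 -0.71570116 -2.69972955]
```

jog_arm --motion '[{"x": 0.02,"y": 0,"z": 0,"ax": 0,"ay": 0,"az": 0,"grip": 0.25},{"x": 0.03,"y": 0,"z": 0,"ax": 0,"ay": 0,"az": 0,"grip": 0.25},{"x": 0.03,"y": 0,"z": 0,"ax": 0,"ay": 0,"az": 0,"grip": 0.25}]'

```text
clock: 8.32
eef_pos: [0.4998, 0.1595, 0.218]
orientation: [-0.0, 2.61, 0.003]
ft_force: [6.7, -3.4, 5.2]
opening: 0.0337
grasp_force: 10.0
```

```bash
python3 -c "
from h import *
rowto(bay(.0,0,.037),RB);s=robot.read_state();print(RB.T@s['ft_force'],s['opening'])
f=grab('wrist'); cv2.imwrite('pics/w4.png',cv2.resize(f['img'][80:300,170:390,::-1],None,fx=2.5,fy=2.5))"
```

```text
xyz [-0.02  -0.016  0.005] axyz [ 0.024  0.095 -0.003] clock 8.32
[-8.40904474 -3.40607157 -1.11038264] 0.03373549688229641
```

View pics/w4.png

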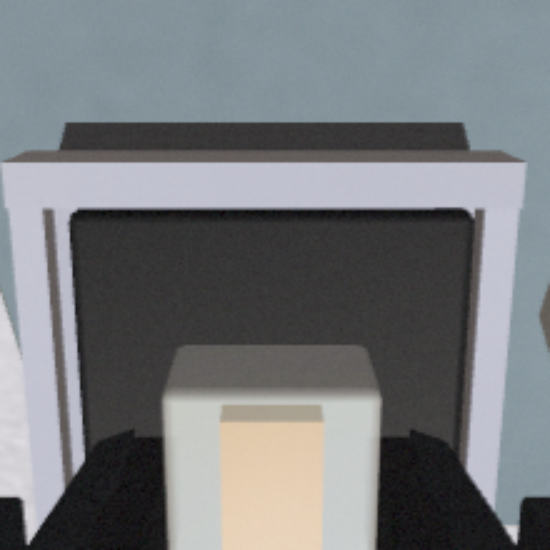

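The crop shows the base edge (row 210) flush against the ledge face, and the push force has risen to 8 N, so it is fully home. I'll release and back out along the normal.

jog_arm --motion '[{"x": 0,"y": 0,"z": 0,"ax": 0,"ay": 0,"az": 0,"grip": 0.5},{"x": 0,"y": 0,"z": 0,"ax": 0,"ay": 0,"az": 0,"grip": 0.6},{"x": 0,"y": 0,"z": 0,"ax": 0,"ay": 0,"az": 0,"grip": 0.6},{"x": 0,"y": 0,"z": -0.3,"ax": 0,"ay": 0,"az": 0,"grip": 0.6},{"x": 0,"y": 0,"z": -0.8,"ax": 0,"ay": 0,"az": 0,"grip": 0.6}]'

```text
clock: 9.0
eef_pos: [0.472, 0.1587, 0.2553]
orientation: [0.0, 2.621, -0.002]
ft_force: [-0.2, -0.1, 0.8]
opening: 0.0527
grasp_force: 0.0
```

jog_arm --motion '[{"x": 0,"y": 0,"z": -0.8,"ax": 0,"ay": 0,"az": 0,"grip": 0.6},{"x": 0.5,"y": 0,"z": -1.3,"ax": 0,"ay": 0,"az": 0,"grip": 0.4},{"x": 0.5,"y": 0,"z": -1.3,"ax": 0,"ay": 0,"az": 0,"grip": 0.3},{"x": 0.5,"y": 0,"z": -1.3,"ax": 0,"ay": 0,"az": 0,"grip": 0.3}]'

```text
clock: 9.5
eef_pos: [0.4079, 0.1591, 0.3087]
orientation: [-0.0, 2.617, 0.0]
ft_force: [0.9, -0.5, -0.2]
opening: 0.0267
grasp_force: 0.0
```

```bash
python3 - <<'E'
from h import *
f=grab('wrist','w5.png');P=pts(f)
s=robot.read_state();print(s['eef_pos'],s['orientation'],s['opening'])
hx,hy=.606-.03,.1585+.085
m=(P[...,2]>.06)&(abs(P[...,0]-hx)<.07)&(abs(P[...,1]-hy)<.02)&(P[...,2]<.13)
L=P[m];print(len(L),L.min(0),L.max(0))
for a in np.arange(.06,.11,.008):
    q=L[(L[:,2]>a)&(L[:,2]<a+.008)]
    if len(q):print(round(a,3),q.mean(0).round(4))
E
```

```text
[0.40820441 0.15901252 0.30854136] [-5.60620707e-06  2.61779430e+00 -3.86681109e-04] 0.026788276765809735
963 [0.54261313 0.23487754 0.06005909] [0.57046229 0.25109522 0.10360481]
0.06 [0.562  0.2411 0.0641]
0.068 [0.559  0.2401 0.0715]
0.076 [0.5524 0.2403 0.0803]
0.084 [0.5494 0.2401 0.0881]
0.092 [0.5464 0.241  0.097 ]
0.1 [0.5508 0.243  0.1015]
```

View pics/w5.png

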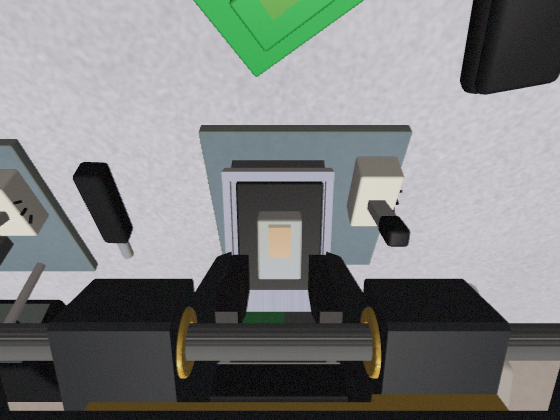

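The wrist view shows the holder lying home in the bay at (280,235). The lever grip at (395,232) leans towards the robot by about 0.35 rad (dx/dz of its face). I'll grip it across its width at the same tool tilt, which keeps the body clear of the lamp bar.

```bash
python3 - <<'E'
from h import *
g=np.array([.558,.243,.090])
rowto(g+.07*BZ,RB);rowto(g,RB)
E
```

```text
xyz [-0.341  1.4    0.786] axyz [-0.003  0.002  0.001] clock 9.55
xyz [-0.341  1.4    1.952] axyz [-0.003  0.002  0.001] clock 9.55
```

jog_arm --motion '[{"x": -0.1,"y": 0.7,"z": 0.3,"ax": 0,"ay": 0,"az": 0,"grip": 0.45},{"x": -0.34,"y": 1.4,"z": 0.7,"ax": 0,"ay": 0,"az": 0,"grip": 0.45},{"x": -0.34,"y": 1.4,"z": 0.8,"ax": 0,"ay": 0,"az": 0,"grip": 0.45},{"x": -0.34,"y": 1.4,"z": 0.8,"ax": 0,"ay": 0,"az": 0,"grip": 0.45}]'

```text
clock: 10.05
eef_pos: [0.4497, 0.2425, 0.2758]
orientation: [-0.0, 2.621, -0.003]
ft_force: [0.5, -0.6, -0.1]
opening: 0.0394
grasp_force: 0.0
```

```bash
python3 - <<'E'
from h import *
g=np.array([.558,.243,.090])
rowto(g,RB)
f=grab('wrist','w6.png');P=pts(f)
print(robot.read_state()['opening'])
m=(P[...,2]>.07)&(abs(P[...,0]-.56)<.04)&(abs(P[...,1]-.243)<.02)&(P[...,2]<.112)
L=P[m]; v,u=np.nonzero(m); print(len(L),L.min(0).round(4),L.max(0).round(4),u.min(),u.max(),v.min(),v.max())
E
```

```text
xyz [-0.019  0.01   1.134] axyz [-0.028 -0.033  0.008] clock 10.05
0.0394366623487464
1058 [0.5426 0.2352 0.07  ] [0.5577 0.2511 0.1032] 267 295 210 249
```

View pics/w6.png

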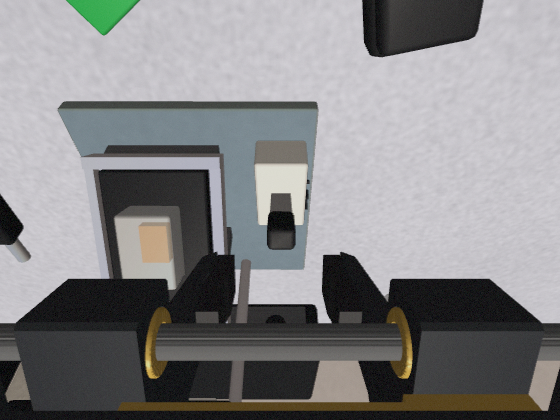

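The lever grip at (281,230) is centred between the fingers, with clearance to the tray on the left. I'll descend and grip it.

jog_arm --motion '[{"x": -0.02,"y": 0.01,"z": 0.4,"ax": 0,"ay": 0,"az": 0,"grip": 0.45},{"x": -0.02,"y": 0.01,"z": 0.8,"ax": 0,"ay": 0,"az": 0,"grip": 0.45},{"x": -0.02,"y": 0.01,"z": 1.1,"ax": 0,"ay": 0,"az": 0,"grip": 0.45},{"x": -0.02,"y": 0.01,"z": 1.1,"ax": 0,"ay": 0,"az": 0,"grip": 0.25},{"x": -0.02,"y": 0.01,"z": 1.1,"ax": 0,"ay": 0,"az": 0,"grip": 0.1}]' --grip_force 8

```text
clock: 10.72
eef_pos: [0.4837, 0.243, 0.222]
orientation: [0.002, 2.616, 0.0]
ft_force: [-0.0, 0.1, -0.1]
opening: 0.022
grasp_force: 0.0
```

jog_arm --motion '[{"x": 0,"y": 0,"z": 0,"ax": 0,"ay": 0,"az": 0,"grip": 0.1},{"x": 0,"y": 0,"z": 0,"ax": 0,"ay": 0,"az": 0,"grip": 0.1},{"x": 0,"y": 0,"z": 0,"ax": 0,"ay": 0,"az": 0,"grip": 0.1}]'

```text
clock: 11.1
eef_pos: [0.4839, 0.2435, 0.2223]
orientation: [0.001, 2.616, -0.0]
ft_force: [-4.3, -2.9, 6.6]
opening: 0.0165
grasp_force: 8.0
```

```bash
python3 - <<'E'
from h import *
s=robot.read_state();R=Ro.from_rotvec(s["orientation"]).as_matrix();print((s["eef_pos"]+R[:,2]*.147).round(4),s["opening"],s["grasp_force"],s["ft_force"])
rowto([.568,.243,.0925],RB);rowto([.576,.243,.0935],RB)
E
```

```text
[0.5577 0.2435 0.0951] 0.0164575530386922 8.000297527760267 [-4.30909587 -2.86072457  6.61140209]
xyz [-0.132 -0.009  0.124] axyz [-0.004  0.023 -0.004] clock 11.1
xyz [-0.256 -0.009  0.177] axyz [-0.004  0.023 -0.004] clock 11.1
```

jog_arm --motion '[{"x": -0.08,"y": 0,"z": 0.02,"ax": 0,"ay": 0,"az": 0,"grip": 0.1},{"x": -0.15,"y": 0,"z": 0.05,"ax": 0,"ay": 0,"az": 0,"grip": 0.1},{"x": -0.22,"y": 0,"z": 0.08,"ax": 0,"ay": 0,"az": 0,"grip": 0.1},{"x": -0.29,"y": 0,"z": 0.11,"ax": 0,"ay": 0,"az": 0,"grip": 0.1},{"x": -0.29,"y": 0,"z": 0.11,"ax": 0,"ay": 0,"az": 0,"grip": 0.1}]'

```text
clock: 11.72
eef_pos: [0.5025, 0.2435, 0.2242]
orientation: [0.0, 2.617, -0.0]
ft_force: [0.3, -1.7, 1.5]
opening: 0.0161
grasp_force: 8.0
```

```bash
python3 - <<'E'
from h import *
s=robot.read_state();R=Ro.from_rotvec(s["orientation"]).as_matrix();print((s["eef_pos"]+R[:,2]*.147).round(4),s["opening"],s["grasp_force"],s["ft_force"])
for n in("wrist","top"):
    f=grab(n);P=pts(f)
    m=(P[...,2]>.05)&(abs(P[...,0]-.575)<.03)&(abs(P[...,1]-.243)<.007)&(P[...,2]<.11)
    L=P[m];print(n,len(L))
    for a in np.arange(.05,.11,.008):
        q=L[(L[:,2]>a)&(L[:,2]<a+.008)]
        if len(q):print(round(a,3),len(q),q.min(0).round(4),q.max(0).round(4))
E
```

```text
[0.5761 0.2435 0.0969] 0.01611036888887709 8.000068569090217 [ 0.32318084 -1.6940719   1.51067232]
wrist 3873
0.05 324 [0.5693 0.2362 0.0501] [0.5722 0.2497 0.058 ]
0.058 373 [0.5687 0.2361 0.058 ] [0.5714 0.2499 0.066 ]
0.066 414 [0.5681 0.2362 0.066 ] [0.5707 0.25   0.074 ]
0.074 355 [0.5654 0.2361 0.074 ] [0.5704 0.25   0.082 ]
0.082 523 [0.5643 0.236  0.082 ] [0.5675 0.25   0.0899]
0.09 606 [0.5635 0.236  0.09  ] [0.5672 0.25   0.098 ]
0.098 935 [0.5633 0.236  0.098 ] [0.5776 0.25   0.106 ]
0.106 343 [0.5647 0.2361 0.106 ] [0.5769 0.2498 0.1071]
top 0
```

```bash
cat > lev.py <<'E'
from h import *
for k in range(2):
    f=grab("wrist");P=pts(f)
    m=(abs(P[...,0]-.575)<.03)&(abs(P[...,1]-.243)<.007)
    for lo,hi in((.046,.074),(.081,.099)):
        L=P[m&(P[...,2]>lo)&(P[...,2]<hi)]
        zs=np.arange(lo,hi,.004);b=np.array([[z+.002,np.median(L[(L[:,2]>z)&(L[:,2]<z+.004),0])] for z in zs])
        p=np.polyfit(b[:,0],b[:,1],1);print("lean",-np.arctan(p[0]).round(3),"x at z.06/.092",np.polyval(p,[.06,.092]).round(4))
E
python3 lev.py
```

```text
lean 0.068 x at z.06/.092 [0.5701 0.5679]
lean 0.067 x at z.06/.092 [0.5676 0.5655]
lean 0.07 x at z.06/.092 [0.5701 0.5678]
lean 0.07 x at z.06/.092 [0.5677 0.5654]
```

jog_arm --motion '[{"x": -0.03,"y": 0,"z": 0.02,"ax": 0,"ay": 0,"az": 0,"grip": 0.1},{"x": -0.06,"y": 0,"z": 0.03,"ax": 0,"ay": 0,"az": 0,"grip": 0.1},{"x": -0.06,"y": 0,"z": 0.03,"ax": 0,"ay": 0,"az": 0,"grip": 0.1},{"x": -0.06,"y": 0,"z": 0.03,"ax": 0,"ay": 0,"az": 0,"grip": 0.1}]'

```text
clock: 12.42
eef_pos: [0.5059, 0.2435, 0.224]
orientation: [0.0, 2.618, -0.0]
ft_force: [-1.1, -0.4, -0.3]
opening: 0.0158
grasp_force: 8.0
```

```bash
cat >> lev.py <<'E'
L=P[(abs(P[...,1]-.243)<.012)&(P[...,2]>.016)&(P[...,2]<.037)&(abs(P[...,0]-.545)<.012)]
p=np.polyfit(L[:,2],L[:,0],1);print("block",len(L),-np.arctan(p[0]),np.polyval(p,.03))
s=robot.read_state();R=Ro.from_rotvec(s["orientation"]).as_matrix();print((s["eef_pos"]+R[:,2]*.147).round(4),s["opening"],s["ft_force"])
E
python3 lev.py
```

```text
lean -0.0 x at z.06/.092 [0.5714 0.5714]
lean 0.006 x at z.06/.092 [0.569  0.5689]
lean 0.002 x at z.06/.092 [0.5713 0.5713]
lean 0.0 x at z.06/.092 [0.5689 0.5689]
block 1290 -0.002008000821063514 0.5449249404088011
[0.5795 0.2434 0.0967] 0.015814250476876467 [-0.80648848 -0.36771761 -1.76337431]
```

The lever now reads vertical (lean 0.00), and the block face confirms the measurement isn't biased. Next: release, back away and verify.

jog_arm --motion '[{"x": 0,"y": 0,"z": 0,"ax": 0,"ay": 0,"az": 0,"grip": 0.3},{"x": 0,"y": 0,"z": 0,"ax": 0,"ay": 0,"az": 0,"grip": 0.4},{"x": 0,"y": 0,"z": 0,"ax": 0,"ay": 0,"az": 0,"grip": 0.4},{"x": 0,"y": 0,"z": -0.5,"ax": 0,"ay": 0,"az": 0,"grip": 0.4},{"x": 0,"y": 0,"z": -1.2,"ax": 0,"ay": 0,"az": 0,"grip": 0.4}]'

```text
clock: 13.15
eef_pos: [0.4696, 0.2433, 0.2863]
orientation: [0.0, 2.62, -0.002]
ft_force: [0.3, -1.0, -0.6]
opening: 0.0349
grasp_force: 0.0
```

jog_arm --motion '[{"x": 0.2,"y": -0.3,"z": -0.6,"ax": 0,"ay": 0,"az": 0,"grip": 0.4},{"x": 0.4,"y": -0.6,"z": -0.8,"ax": 0,"ay": 0,"az": 0,"grip": 0.4},{"x": 0.4,"y": -0.6,"z": -0.8,"ax": 0,"ay": 0,"az": 0,"grip": 0.4},{"x": 0.4,"y": -0.6,"z": -0.8,"ax": 0,"ay": 0,"az": 0,"grip": 0.4}]'

```text
clock: 13.65
eef_pos: [0.4257, 0.2079, 0.3164]
orientation: [0.001, 2.616, 0.001]
ft_force: [0.4, -0.2, -0.0]
opening: 0.0354
grasp_force: 0.0
```

```bash
python3 lev.py; python3 - <<'E'
from h import *
f=grab("wrist","w7.png");P=pts(f)
q=(P-BAY); bx=q@BX;bz=q@BZ;by=q[...,1]
# base top of holder: x extents and flatness
m=(abs(bx)<.06)&(abs(by)<.033)&(bz>.011)&(bz<.018)
A=np.c_[bx[m],by[m],np.ones(m.sum())];print(m.sum(),np.linalg.lstsq(A,bz[m],rcond=None)[0],bx[m].min(),by[m].min(),by[m].max())
E
```

```text
lean 0.008 x at z.06/.092 [0.5715 0.5713]
lean 0.011 x at z.06/.092 [0.5693 0.5689]
lean 0.005 x at z.06/.092 [0.5715 0.5713]
lean 0.003 x at z.06/.092 [0.569  0.5689]
block 460 0.004368464851991444 0.5449626842247203
[0.4994 0.208  0.1887] 0.0352228215767379 [-1.21426628  0.28875458 -0.12946516]
5679 [0.00840285 0.00158306 0.01451349] -0.055832476297165125 -0.03299788348087995 0.03299888572625706
```

View pics/w7.png

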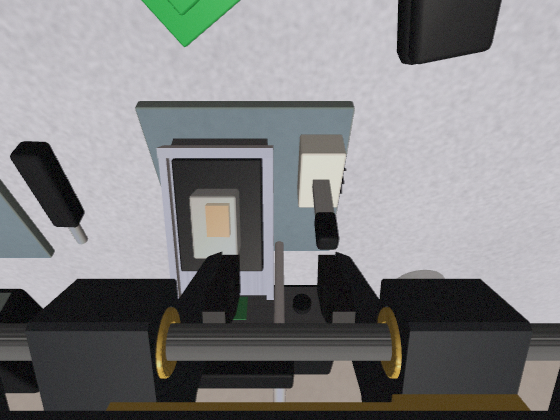

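The wrist view shows the holder flat (0.5° or less off the tray) against the ledge at row 158. The lever at (322,210) is upright and the gripper touches nothing.

```bash
python3 -c "
from plant import robot
print(robot.job_done())"
```

```text
the job is handed in; nothing more can be done
None
```

I placed the rectangular-mount holder flat in the empty stand's bay, fully down against the stop ledge, then set that stand's lever upright (lean within about 0.01 rad), and handed the job in at about 14 s; I never moved the other stand's specimen and lever, the mouse, the box or the probe.

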